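# Hang the drip cup on the bottling-room rail and slide it to the pointer

### The arm

A 6-joint arm with a two-finger parallel gripper is mounted at the origin on the work surface. World frame = base frame: x ahead of the robot, y to its left, z up, the work surface at z = 0. Lengths are in m, angles in rad, forces in N, time in s.
With the tool pointing down it reaches from about 0.425 to 0.925 m from the base axis. Payload 12.5 kg.
Tool frame: the origin (TCP) lies on the centre line of the jaws, within the pads' length; the fingertips stand manip.tips_ahead ahead of it and the grasp point (between the pads) lies 6 mm ahead of it (manip.tips_ahead is the distance from the TCP to the fingertips, in m); y points along the fingers, z is the direction in which the jaws open and shut, and the axes are right-handed (so a half turn about y gives the same grasp; the last joint's range is limited). The gripper opens to 85 mm and grips with 20 to 120 N. Pads are 22 mm wide; open, the fingers measure 114 mm over their backs; the gripper's body (76 mm by 85 mm) begins 54 mm behind the grasp point. The pads swing forward as they close: fully open they stand 13 mm farther back than shut.
Start: joints at [-1.22, 0.491, 1.559, -0, 1.092, -0.106], TCP at [0.276, -0.561, 0.256] pointing down, gripper open.
Joint ranges: [-3.1, 3.1], [-0.84, 2.19], [0.05, 2.79], [-1.13, 4.28], [0.06, 2.93], [-2.69, 2.69]. Speed limits (rad/s): [2.22, 2.22, 2.79, 3.14, 3.14, 3.14].

### API

Orientations are given as a unit quaternion [x, y, z, w].
In Python, from rig import manip gives the robot as it stands.
- The arm moves only by the tool arm_command, never from a script. Its argument "steps" is a list of rows, each a list of 2 entries, a list of its own where there are three numbers: the shift along the tool's x, y, z in cm, then the turn about the tool's y in degrees. A call has exactly 5 rows; each row is the pose to reach, as a shift and turn from the pose measured when the call began, along the tool's axes at that moment; what a row does not reach only later rows make up. A row lasts 1/12 s, in which the tool goes at most 41.7 mm and 7.16 degrees, less where a joint would pass 70% of its speed; a pose out of reach is approached as far as the arm can. A call with a gripper value outside its range is refused whole. "jaw" is the finger opening in cm, from 0 to 8.54, set as the call begins (left out, the last holds). The fingers move at their own pace and stop on an object; the grip force is fixed at half the most. Time passes only in rows, so rows that repeat a pose let the fingers close, or fill a call up. It gives the time, the measured TCP pose, the force and the opening at its end, in the units of the state.
- manip.observe(): the state, without advancing time (a new reading comes with each control period).
- manip.capture(name): name is "scene" or "top" or "wrist"; returns the picture (420x560x3 uint8, red, green, blue); there is no depth.
- manip.camera_info(name): a dict with "fx", "fy", "cx", "cy" (pixels), "pose" (4x4, takes a point from camera to world coordinates). Camera axes: x right, y down, z forward; pixel columns grow to the right and rows downward; lengths in m; the calibration is good to about 2 mm. The wrist camera is an equidistant fisheye: a pixel r from the principal point sees the ray r / f radians off the axis. A picture is of the moment at which its call begins: read the wrist's pose just before it. camera_info takes no time and is no camera call; for the wrist camera it gives the pose at the moment of the call.
- manip.job_done(): hands the job in, once; it reports no verdict.
The state is a dict: "time_s": time; "q": joint angles; "joint_vel": joint speeds; "joint_torque": joint torques, N m; "eef_pos": TCP position; "tcp_rot": TCP orientation; "ft_force": force on the tool from outside, world axes, zero at the start; "wrist_torque": the same for the moment, N m; "grip_width": finger opening in m.
Only numpy, scipy, OpenCV 4.12 (cv2) and the standard library are available. Lean on these libraries where they do the work, as an engineer would, in place of code of your own. Each camera call takes 0.05 s, during which the arm holds its last target.

### The job

Hook the deep steel drip cup over the horizontal rail near the rail's ball-topped end post, then slide it along the rail, without taking it off again, until its hook is in line with the arrow pointer behind the rail. Leave it hanging there freely, and leave the shallow drip dish where it stands.

Things in the scene. Friction and masses are not known exactly. Their poses are not given: they have to be found in the camera images.
- drip_cup: Deep drip cup to hang. Origin: inside top of its hook, where the bar will rest; z up. A steel strip 30 mm wide (y) rises from the cup's -x side into an inverted-U hook, 26 mm inside in x; its free leg on +x ends 20 mm below the origin, cup rim 80, flat foot 150. So the bar enters from +x with the hook raised 25 to 55 mm above rest; then lower it. Hung, the origin is 7 mm above the bar's axis.
- cup_grip (a point): Middle of the upright black grip block on top of the drip cup's hook, straight above the hook's origin by 27 mm: 16 mm (x) by 30 mm (y) by 48 mm high, axes as the cup's. The open round steel cup below is 60 mm across and 70 mm deep, all weighs about 0.22 kg, starts standing upright on the table and hangs upright by itself.
- drip_dish: Shallow drip dish, a bystander to leave alone: the same hook and grip block as the cup, but a wide flat dish (84 mm across, 22 mm deep) on a shorter strip; 151 mm high in all, standing upright. Origin: inside top of its hook, 100 mm above its foot; z up.
- drip_rail: Fixed rail: a round steel bar 12 mm thick along y, its axis 200 mm straight above the origin, between posts at y = -240 and +240 mm, over a tray 130 (x) by 540 (y) by 18 mm high. The +y post has a black ball on top, 34 mm across, up to 233 mm. Origin: centre of the tray's underside, on the table; x points away from the robot, z up. Good place to hook on: y = +140 mm.
- pointer: Fixed pointer, the mark: dark flat post in the tray on the far side (+x) of the bar, 170 mm high, with a level black arrow on top, its point 49 mm from the bar's axis. Origin: foot of the post, 63 mm beyond the bar's axis; y is parallel to the bar, the plane y = 0 is the mark. It stands 0 to 150 mm from the rail's middle, on the side away from the ball.
There are look-alikes about, which are no part of the job. What is shaped like the pointer but red is not meant.

How it is judged:
On the way, in this order (a step that is already met when the one before it is completed fails the run):
1. the drip cup is hooked over the rail at least 70 mm from the pointer, towards the ball-topped post (x of drip_cup in the frame of drip_rail between -0.013 and 0.013 m and z of drip_cup in the frame of drip_rail between 0.2 and 0.216 m and y of drip_cup in the frame of drip_rail below 0.23 m and y of drip_cup in the frame of pointer above 0.07 m), for 0.2 s.
2. still hooked over the rail, it slides through the stretch 20 to 60 mm short of the pointer (x of drip_cup in the frame of drip_rail between -0.013 and 0.013 m and z of drip_cup in the frame of drip_rail between 0.2 and 0.216 m and y of drip_cup in the frame of pointer between 0.02 and 0.06 m), for 0.04 s.
At the end, for the whole second after the job is handed in: The deep drip cup hangs on the rail by its hook, at rest and within 11 degrees of upright, the middle of its hook within 15 mm of the pointer's mark along the rail (x of drip_cup in the frame of drip_rail between -0.013 and 0.013 m and z of drip_cup in the frame of drip_rail between 0.2 and 0.216 m and y of drip_cup in the frame of pointer between -0.015 and 0.015 m and angle between drip_cup's own z axis and vertical below 0.2 rad and contact force between drip_cup and drip_rail above 0.5 N and linear speed of drip_cup below 0.05 m/s); the robot touches nothing.
It fails at once if the shallow drip dish is moved by more than 20 mm (distance of drip_dish from where it was at the start of the episode above 0.02 m).
It also fails if it takes over 48 s, if anything falls off the work surface, if the arm or the gripper's body presses on something with over 40 N, if the wrist force passes 120 N, or if a joint passes its speed limit or range.

## Working session

There is one attempt and no reset: what is moved stays moved. The work goes in short steps, Python scripts to look and compute and a tool call to move; the robot and the scene stay as the last step left them, time stands still between calls to the robot, and variables do not carry over. Pictures are saved under pics/ and viewed, and the job is handed in when it is done.

Besides the shell and the picture viewer there is one more tool, called after "Emit:" as name([rows], argument=value, ...), one row to a line, values as JSON. arm_command: Moves the arm, as the interface text tells. Its arguments: {"type":"object","properties":{"steps":{"type":"array"},"jaw":{"type":"number"}},"required":["steps"]}

```bash
ls; mkdir -p pics; python3 - <<'E'
from rig import manip
import cv2
s=manip.observe();print({k:(v if not hasattr(v,'round') else v) for k,v in s.items()},manip.tips_ahead)
for n in("scene","top","wrist"):
    i=manip.camera_info(n);print(n,i)
    cv2.imwrite(f"pics/{n}0.png",manip.capture(n)[:,:,::-1])
E
```

```text
pics
{'time_s': 0.0, 'q': array([-1.21955873e+00,  4.91550094e-01,  1.55946747e+00,  6.97850106e-06,
        1.09174041e+00, -1.05630061e-01]), 'joint_vel': array([ 0.0003693 ,  0.00134032, -0.00054222,  0.00180356,  0.00065307,
        0.00102237]), 'joint_torque': array([-1.07350363e-03, -6.18451166e+01, -2.61587191e+01, -1.39395020e-04,
        4.13125323e-03, -4.48557432e-05]), 'eef_pos': array([ 0.2756422 , -0.56069319,  0.25572741]), 'tcp_rot': array([-0.16017313,  0.68914705, -0.68832871,  0.16007654]), 'ft_force': array([-0.06453254, -0.14004202,  0.01090105]), 'wrist_torque': array([-0.03134707, -0.00864279,  0.01612736]), 'grip_width': 0.08487648501849072} 0.025
scene {'fx': 432.5788747155574, 'fy': 432.5788747155574, 'cx': 282.62189324984826, 'cy': 212.77231809416986, 'pose': array([[-0.29315175,  0.70255444, -0.64844376,  1.14042838],
       [ 0.95588856,  0.2023156 , -0.21294473,  0.15520224],
       [-0.01841497, -0.6822651 , -0.73087292,  0.75071879],
       [ 0.        ,  0.        ,  0.        ,  1.        ]])}
top {'fx': 435.96827124641214, 'fy': 435.96827124641214, 'cx': 277.7376888941786, 'cy': 211.82949757976328, 'pose': array([[ 0.00284638, -0.99765465,  0.06838928,  0.53417712],
       [-0.9998819 , -0.00387222, -0.01487222, -0.01288721],
       [ 0.01510216, -0.06833887, -0.99754786,  0.94455843],
       [ 0.        ,  0.        ,  0.        ,  1.        ]])}
wrist {'fx': 325.19226210127806, 'fy': 325.19226210127806, 'cx': 280.7861277999123, 'cy': 211.70800656207408, 'pose': array([[ 0.44104365, -0.85011495, -0.28772394,  0.35005961],
       [-0.897485  , -0.41815037, -0.14025312, -0.52457704],
       [-0.0010806 ,  0.32008568, -0.94738798,  0.37326653],
       [ 0.        ,  0.        ,  0.        ,  1.        ]])}
```

View pics/scene0.png

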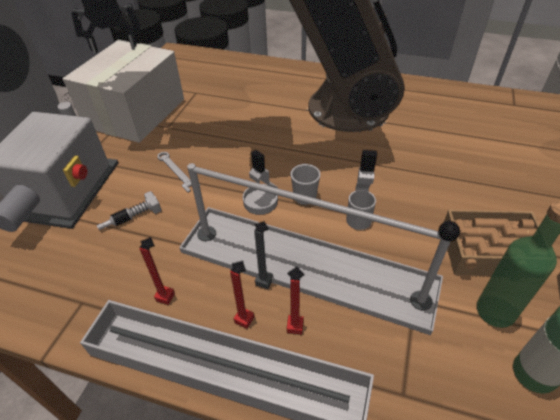

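View pics/top0.png

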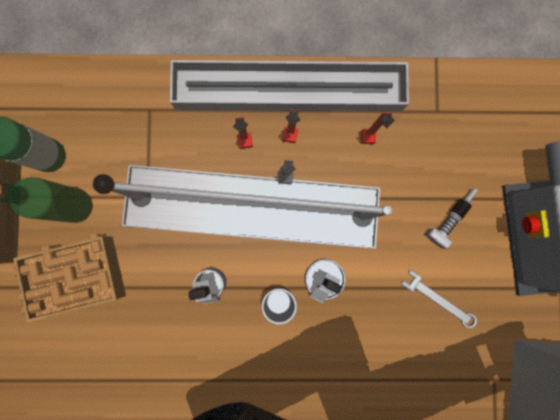

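View pics/wrist0.png

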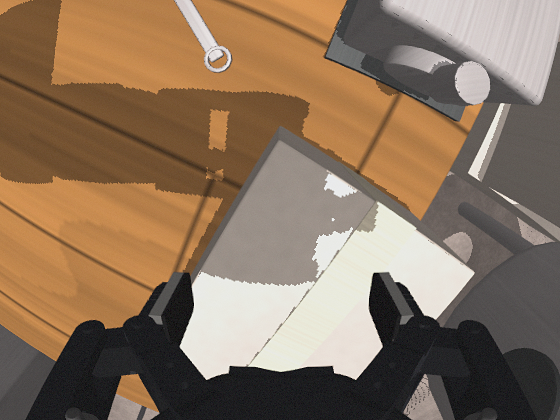

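```bash
python3 - <<'E'
import cv2,numpy as np
t=cv2.imread('pics/top0.png');s=cv2.imread('pics/scene0.png')
r=lambda a,k:cv2.resize(a,None,fx=k,fy=k,interpolation=cv2.INTER_CUBIC)
a=r(t[255:330,165:265],4);b=r(t[245:320,290:390],4)[:, :400]
c=r(s[140:240,330:430],4)[:300];c=r(s[140:240,320:420],3);d=r(s[140:240,220:320],3)
cv2.imwrite('pics/c1.png',np.vstack([np.hstack([a,b]),np.hstack([c,d,np.zeros((300,200,3),np.uint8)])]))
E
```

```text
(no output)
```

View pics/c1.png

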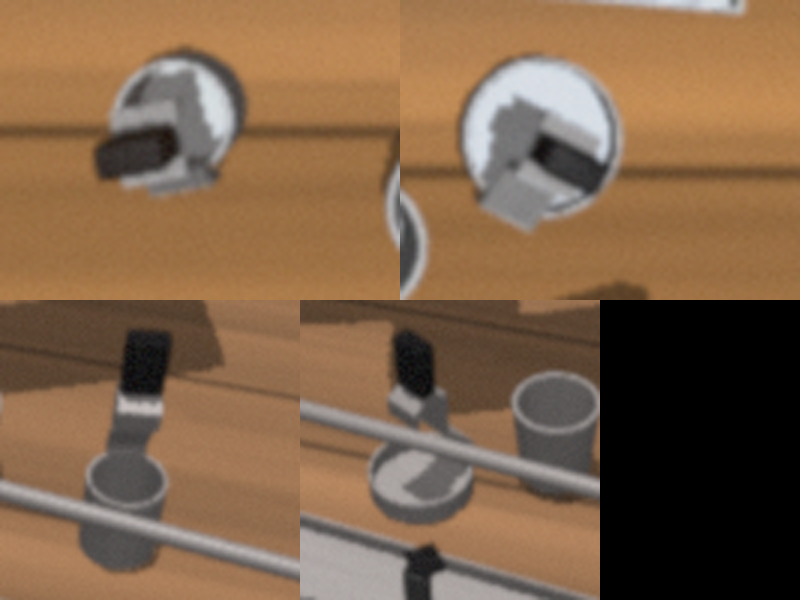

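```bash
cat > h.py <<'E'
import numpy as np,cv2,json
from scipy.spatial.transform import Rotation as R
def ray(i,u,v,fish=False):
    x=np.array([(u-i['cx'])/i['fx'],(v-i['cy'])/i['fy']])
    if fish:
        r=np.hypot(*x); d=np.array([*(x/r*np.sin(r)),np.cos(r)])
    else: d=np.array([*x,1.])
    P=i['pose'];d=P[:3,:3]@d
    return P[:3,3],d/np.linalg.norm(d)
def onz(i,uv,z,fish=False):
    o,d=ray(i,*uv,fish);return o+d*(z-o[2])/d[2]
def tri(a,b):
    A=0;B=0;
    for o,d in(a,b):
        M=np.eye(3)-np.outer(d,d);A=A+M;B=B+M@o
    p=np.linalg.solve(A,B);return p,[np.linalg.norm((np.eye(3)-np.outer(d,d))@(p-o)) for o,d in(a,b)]
E
python3 - <<'E'
from rig import manip
from h import *
np.set_printoptions(precision=4,suppress=True)
t=cv2.imread('pics/top0.png');s=cv2.imread('pics/scene0.png')
T=manip.camera_info('top');S=manip.camera_info('scene')
def blob(im,x0,y0,x1,y1,th):
    g=im[y0:y1,x0:x1].max(2);m=(g<th).astype(np.uint8)
    n,l,st,c=cv2.connectedComponentsWithStats(m);k=1+np.argmax(st[1:,4])
    ct=cv2.findContours((l==k).astype(np.uint8),0,2)[0][0]
    return c[k]+[x0,y0],st[k],cv2.minAreaRect(ct),cv2.boxPoints(cv2.minAreaRect(ct))+[x0,y0]
for nm,bt,bs in(('cup',(185,280,212,305),(355,145,380,178)),('dish',(318,270,350,300),(245,145,272,175))):
    for th in(50,70):
        a=blob(t,*bt,th);b=blob(s,*bs,th)
        p,e=tri(ray(T,*a[0]),ray(S,*b[0]));print(nm,th,a[0],a[2],b[0],a[1][4],b[1][4],p,e)
a=blob(t,90,170,118,198,60);b=blob(s,435,215,465,245,60)
ball,e=tri(ray(T,*a[0]),ray(S,*b[0]));print('ball',a[0],b[0],ball,e,a[1],b[1])
# rail line in top: bright ridge columns
r=lambda a,k:cv2.resize(a,None,fx=k,fy=k,interpolation=cv2.INTER_CUBIC)
cv2.imwrite('pics/c2.png',np.vstack([r(t[150:225,90:290],4),]))
cv2.imwrite('pics/c3.png',np.hstack([r(t[150:225,260:400],5),]))
cv2.imwrite('pics/c4.png',np.hstack([r(s[210:300,230:300],6),]))
E
```

```text
cup 50 [202.6346 289.9615] ((15.38461685180664, 11.923076629638672), (7.8446455001831055, 16.081523895263672), 78.69007110595703) [368.0458 160.2641] 52 284 [0.4497 0.109  0.1808] [np.float64(0.003742139669035476), np.float64(0.0037421396690354887)]
cup 70 [198.9399 292.3333] ((13.961538314819336, 12.307692527770996), (9.60969066619873, 20.592195510864258), 78.69007110595703) [367.994  160.2305] 183 334 [0.4462 0.1121 0.1792] [np.float64(0.00023181222848762096), np.float64(0.000231812228487623)]
dish 50 [325.7931 281.8966] ((7.5769219398498535, 11.884614944458008), (4.714951515197754, 5.824352264404297), 33.690067291259766) [257.7798 160.9541] 29 218 [ 0.4618 -0.1175  0.137 ] [np.float64(0.003932140879917377), np.float64(0.003932140879917453)]
dish 70 [331.5664 285.3497] ((13.300000190734863, 15.399999618530273), (18.782970428466797, 7.602630615234375), 26.56505012512207) [257.749  160.6958] 143 263 [ 0.4536 -0.1252  0.1296] [np.float64(0.00013079005055258825), np.float64(0.00013079005055261514)]
ball [103.1673 183.8104] [448.7695 231.1931] [0.6301 0.2688 0.2152] [np.float64(9.741234324590584e-05), np.float64(9.741234324585346e-05)] [  4   5  20  18 269] [  4   5  21  23 347]
```

View pics/c2.png

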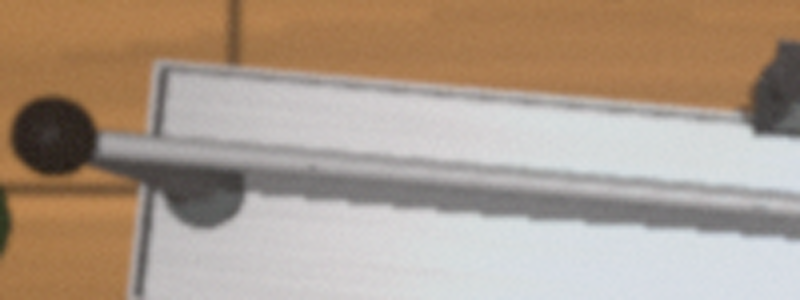

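View pics/c3.png

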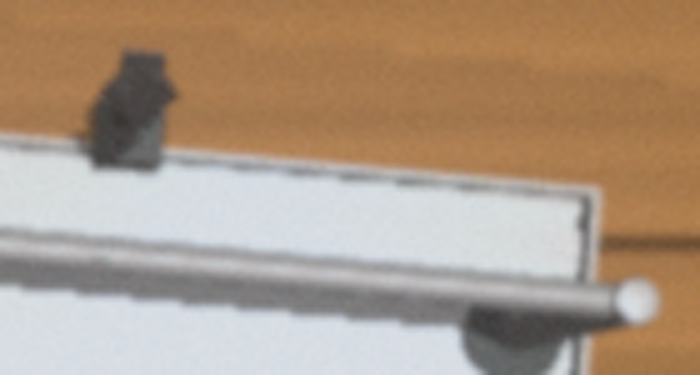

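View pics/c4.png

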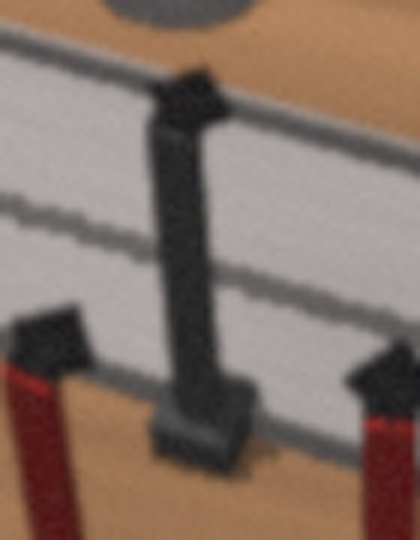

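```bash
python3 - <<'E'
from rig import manip
from h import *
np.set_printoptions(precision=4,suppress=True)
t=cv2.imread('pics/top0.png');s=cv2.imread('pics/scene0.png')
T=manip.camera_info('top');S=manip.camera_info('scene')
ball=onz(T,(103.2,183.8),.216)
A=onz(T,(115,186.2),.2);B=onz(T,(387,210),.2)
print(ball,A,B,np.linalg.norm((ball-B)[:2]))
print(tri(ray(T,387,210),ray(S,193.5,170)))
print('tray corners',[onz(T,p,.018) for p in((130.5,166.5),(379.5,188))])
# scene foot/tip
print('tip scene at z.17-.18',onz(S,(264.3,221.7),.17),onz(S,(264.3,221.7),.178))
r=lambda a,k:cv2.resize(a,None,fx=k,fy=k,interpolation=cv2.INTER_CUBIC)
e=lambda a:np.clip(a.astype(float)*2.2,0,255).astype(np.uint8)
cv2.imwrite('pics/c5.png',np.hstack([e(r(t[150:195,265:310],9)),e(r(s[212:257,240:285],9))[:,:390]]))
E
```

```text
[0.63   0.2683 0.216 ] [0.6281 0.2543 0.2   ] [ 0.5891 -0.2118  0.2   ] 0.48188613559995735
(array([ 0.5882, -0.2095,  0.1965]), [np.float64(0.003295099823699928), np.float64(0.0032950998236998797)])
tray corners [array([0.6935, 0.2879, 0.018 ]), array([ 0.6498, -0.245 ,  0.018 ])]
tip scene at z.17-.18 [ 0.6554 -0.0393  0.17  ] [ 0.6621 -0.0366  0.178 ]
```

View pics/c5.png

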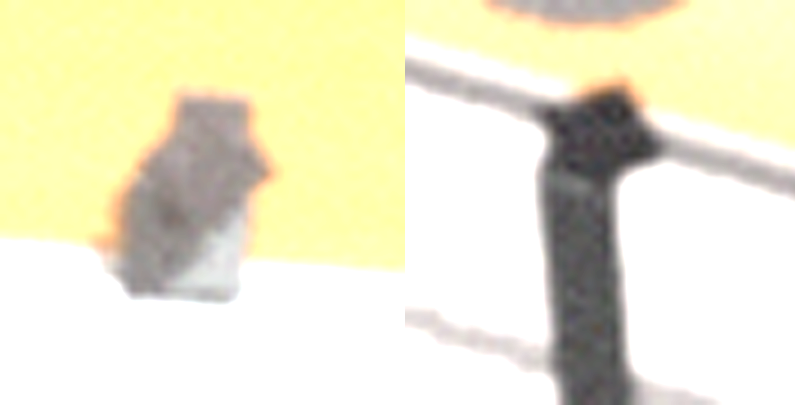

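```bash
cat >> h.py <<'E'
y_=np.deg2rad(-4.8);RO=np.array([.6095,.0283,0]);RR=R.from_euler('z',y_).as_matrix()
rl=lambda p:RR.T@(np.asarray(p)-RO)
E
python3 - <<'E'
from rig import manip
from h import *
np.set_printoptions(precision=4,suppress=True)
T=manip.camera_info('top');S=manip.camera_info('scene')
print('rail ends',rl([.63,.2683,.216]),rl([.5891,-.2118,.2]))
for z in(.165,.17,.175,.18):print(z,'top tip',rl(onz(T,(287.8,173.9),z)),'rear',rl(onz(T,(288.8,160.6),z)),'scene tip',rl(onz(S,(264.4,221.3),z)))
# foot: block centre in top, and in scene
print('foot top front edge centre',rl(onz(T,(265+180/9,150+298/9),.02)))
print('scene foot', [rl(onz(S,(230+u/6,210+v/6),.03)) for u,v in((155,435),(195,380),(255,385),(240,445))])
print('cup in rail frame',rl([.4462,.1121,.179]), 'dish',rl([.4536,-.1252,.1296]))
s=manip.observe();print(R.from_quat(s['tcp_rot']).as_matrix())
# block axis
E
```

```text
rail ends [0.0003 0.2409 0.216 ] [-0.0002 -0.241   0.2   ]
0.165 top tip [ 0.0525 -0.0666  0.165 ] rear [ 0.0768 -0.0663  0.165 ] scene tip [ 0.0464 -0.0658  0.165 ]
0.17 top tip [ 0.0517 -0.0665  0.17  ] rear [ 0.0759 -0.0662  0.17  ] scene tip [ 0.0505 -0.0637  0.17  ]
0.175 top tip [ 0.0509 -0.0664  0.175 ] rear [ 0.0749 -0.0661  0.175 ] scene tip [ 0.0545 -0.0617  0.175 ]
0.18 top tip [ 0.0501 -0.0662  0.18  ] rear [ 0.074 -0.066  0.18 ] scene tip [ 0.0585 -0.0597  0.18  ]
foot top front edge centre [ 0.0553 -0.0659  0.02  ]
scene foot [array([ 0.0934, -0.0711,  0.03  ]), array([ 0.0685, -0.0676,  0.03  ]), array([ 0.0631, -0.048 ,  0.03  ]), array([ 0.0869, -0.0433,  0.03  ])]
cup in rail frame [-0.1697  0.0698  0.179 ] dish [-0.1425 -0.166   0.1296]
[[-0.8975 -0.0003  0.4411]
 [-0.4411  0.0008 -0.8975]
 [-0.0001 -1.     -0.0009]]
```

```bash
cat >> h.py <<'E'
def to(p,jaw,st):
    M=R.from_quat(st['tcp_rot']).as_matrix();d=M.T@(np.asarray(p)-st['eef_pos'])*100
    z=M[:,2];a=np.degrees(np.arctan2(z[1],z[0]))
    t=-((jaw-a+180)%360-180)
    return 'shift cm',d.round(2),'turn',round(t,2),'len',np.linalg.norm(d).round(1),'jawang',round(a,2)
E
cat > go.py <<'E'
import sys
from rig import manip
from h import *
np.set_printoptions(precision=4,suppress=True)
s=manip.observe();print(s['time_s'],s['eef_pos'],'tilt',R.from_quat(s['tcp_rot']).as_matrix()[2],'F',s['ft_force'],'w',s['grip_width'])
v=list(map(float,sys.argv[1:]));print(to(v[:3],v[3],s))
E
python3 go.py .45 -.32 .30 -75
```

```text
0.15 [ 0.2756 -0.5608  0.2559] tilt [-0.0001 -1.     -0.0009] F [-0.5054  0.428  -0.7139] w 0.08536616529767302
('shift cm', array([-26.27,  -4.4 , -13.92]), 'turn', np.float64(11.17), 'len', np.float64(30.1), 'jawang', np.float64(-63.83))
```

Emit:
arm_command([
  [[-3,-1.5,-1.5],2],
  [[-6,-3,-3],4],
  [[-9.5,-4.4,-5],6],
  [[-13,-4.4,-7],8],
  [[-16.5,-4.4,-8.7],11],
], jaw=8.5)

```text
time_s: 0.57
eef_pos: [0.386, -0.4082, 0.3007]
tcp_rot: [0.092, -0.701, 0.701, -0.093]
ft_force: [1.4, -0.9, -0.4]
grip_width: 0.0849
```

```bash
python3 go.py .45 .11 .30 -75
```

```text
0.5667 [ 0.386  -0.4082  0.3007] tilt [-0.0004 -1.      0.0001] F [ 1.398 -0.929 -0.45 ] w 0.08490918265991669
('shift cm', array([-19.64,   0.07, -48.38]), 'turn', np.float64(0.05), 'len', np.float64(52.2), 'jawang', np.float64(-74.95))
```

Emit:
arm_command([
  [[-3,0,-2.5],0],
  [[-6.5,0,-5],0],
  [[-9,0,-8],0],
  [[-11,0,-11.5],0],
  [[-13,0,-15.5],0],
])

```text
time_s: 0.98
eef_pos: [0.4712, -0.226, 0.3004]
tcp_rot: [-0.093, 0.701, -0.701, 0.093]
ft_force: [0.8, 0.1, -0.2]
grip_width: 0.0851
```

```bash
python3 go.py .45 .11 .30 -75
```

```text
0.9833 [ 0.4712 -0.226   0.3004] tilt [-0.0002 -1.     -0.0002] F [ 0.7613  0.079  -0.1918] w 0.08509327982240569
('shift cm', array([ -6.68,   0.04, -33.  ]), 'turn', np.float64(0.06), 'len', np.float64(33.7), 'jawang', np.float64(-74.94))
```

Emit:
arm_command([
  [[-0.5,0,-3.5],0],
  [[-1,0,-7.5],0],
  [[-2,0,-11.5],0],
  [[-3,0,-15.5],0],
  [[-3.5,0,-19.5],0],
])

```text
time_s: 1.4
eef_pos: [0.4541, -0.0268, 0.3004]
tcp_rot: [-0.092, 0.701, -0.701, 0.093]
ft_force: [1.1, -0.1, -0.2]
grip_width: 0.0853
```

```bash
python3 go.py .45 .11 .30 -75
```

```text
1.4 [ 0.4541 -0.0268  0.3004] tilt [-0.0005 -1.     -0.0001] F [ 1.1001 -0.1001 -0.2357] w 0.0853378207035204
('shift cm', array([ -3.15,   0.04, -13.32]), 'turn', np.float64(0.05), 'len', np.float64(13.7), 'jawang', np.float64(-74.95))
```

Emit:
arm_command([
  [[-1,0,-3.5],0],
  [[-2,0,-7],0],
  [[-3,0,-10.5],0],
  [[-3,0,-13.2],0],
  [[-3,0,-13.2],0],
])

```text
time_s: 1.82
eef_pos: [0.4477, 0.112, 0.3003]
tcp_rot: [-0.094, 0.701, -0.701, 0.094]
ft_force: [-0.3, -0.6, 0.0]
grip_width: 0.0854
```

```bash
python3 go.py .45 .11 .30 -75; python3 - <<'E'
from rig import manip
import cv2,pickle
w=manip.camera_info('wrist');pickle.dump(w,open('w1.pkl','wb'))
im=manip.capture('wrist');cv2.imwrite('pics/w1.png',im[:,:,::-1])
E
```

```text
1.8167 [0.4477 0.112  0.3003] tilt [-0.0001 -1.     -0.0009] F [-0.2988 -0.5852  0.0208] w 0.08541082258929052
('shift cm', array([-0.17,  0.03,  0.25]), 'turn', np.float64(0.25), 'len', np.float64(0.3), 'jawang', np.float64(-74.75))
```

View pics/w1.png

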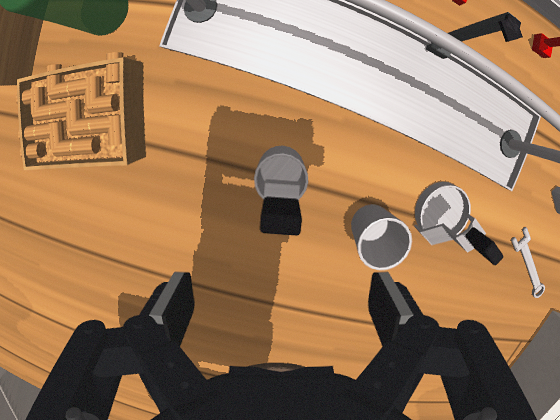

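```bash
python3 - <<'E'
import cv2,numpy as np
w=cv2.imread('pics/w1.png')
a=np.clip(w[140:245,240:325].astype(float)*2.5,0,255).astype(np.uint8)
cv2.imwrite('pics/c6.png',cv2.resize(a,None,fx=5.5,fy=5.5,interpolation=cv2.INTER_CUBIC))
E
```

```text
(no output)
```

View pics/c6.png

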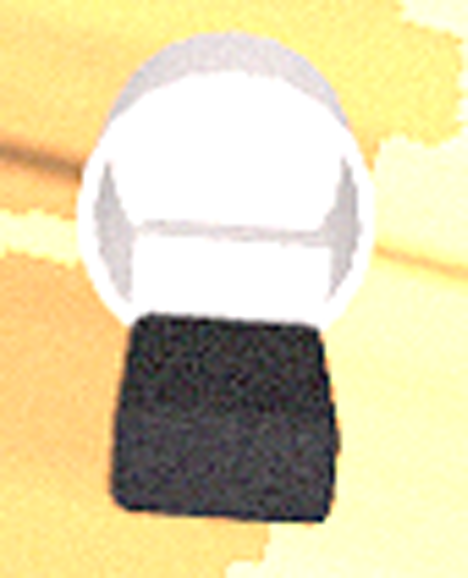

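```bash
python3 - <<'E'
from h import *
import pickle
np.set_printoptions(precision=4,suppress=True)
w=pickle.load(open('w1.pkl','rb'))
f=lambda u,v,z:onz(w,(240+(u+.5)/5.5-.5,140+(v+.5)/5.5-.5),z,True)
for z,a,b in((.201,(113,500),(328,520)),(.201,(123,408),(335,420)),(.153,(135,315),(322,326)),(.07,(80,215),(375,222))):
    p,q=f(*a,z),f(*b,z);d=p-q;print(z,p,q,'len',np.linalg.norm(d),'mid',(p+q)/2,'y-axis yaw-90',np.degrees(np.arctan2(d[1],d[0]))-90)
E
```

```text
0.201 [0.4392 0.125  0.201 ] [0.4439 0.0971 0.201 ] len 0.028322023219362984 mid [0.4416 0.111  0.201 ] y-axis yaw-90 9.52853058695517
0.201 [0.4519 0.1269 0.201 ] [0.4575 0.1001 0.201 ] len 0.027295956683457554 mid [0.4547 0.1135 0.201 ] y-axis yaw-90 11.831775892516603
0.153 [0.4504 0.1273 0.153 ] [0.4562 0.099  0.153 ] len 0.028906207686320733 mid [0.4533 0.1132 0.153 ] y-axis yaw-90 11.755061362146321
0.07 [0.4434 0.1412 0.07  ] [0.4575 0.084  0.07  ] len 0.058914912907855256 mid [0.4505 0.1126 0.07  ] y-axis yaw-90 13.862035581907506
```

Emit:
arm_command([
  [[0,2,0],1],
  [[0,4,0],2],
  [[0,7,0],3],
  [[0,9.5,0],3.7],
  [[0,11.3,0],3.7],
])

```text
time_s: 2.28
eef_pos: [0.4478, 0.1093, 0.1855]
tcp_rot: [-0.071, 0.704, -0.704, 0.07]
ft_force: [0.1, 0.1, 0.4]
grip_width: 0.0848
```

Emit:
arm_command([
  [[0,0,0],0],
  [[0,0,0],0],
  [[0,0,0],0],
  [[0,0,0],0],
  [[0,0,0],0],
], jaw=2)

```text
time_s: 2.7
eef_pos: [0.4483, 0.1094, 0.1868]
tcp_rot: [-0.07, 0.704, -0.703, 0.071]
ft_force: [-1.5, 4.9, -0.1]
grip_width: 0.0294
```

Emit:
arm_command([
  [[0,0,0],0],
  [[0,0,0],0],
  [[0,0,0],0],
  [[0,0,0],0],
  [[0,0,0],0],
], jaw=2)

```text
time_s: 3.12
eef_pos: [0.4483, 0.1094, 0.1868]
tcp_rot: [-0.07, 0.704, -0.703, 0.071]
ft_force: [-0.3, 0.5, -1.0]
grip_width: 0.0295
```

```bash
python3 go.py .448 .112 .186 -78.5; python3 - <<'E'
from rig import manip
import cv2,pickle
im=manip.capture('wrist');cv2.imwrite('pics/w2.png',im[:,:,::-1])
E
```

```text
3.1167 [0.4483 0.1094 0.1868] tilt [-0.0008 -1.     -0.0006] F [-0.2525  0.5367 -0.9944] w 0.029481293065134053
('shift cm', array([-0.02,  0.08, -0.26]), 'turn', np.float64(-0.07), 'len', np.float64(0.3), 'jawang', np.float64(-78.57))
```

View pics/w2.png

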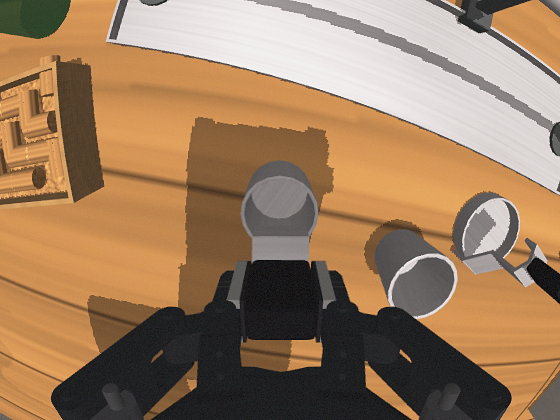

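Emit:
arm_command([
  [[0,-1,0],0],
  [[0,-2.5,0],0],
  [[0,-4.5,0],0],
  [[0,-7,0],0],
  [[0,-9.7,0],0],
])

```text
time_s: 3.58
eef_pos: [0.4478, 0.1093, 0.2843]
tcp_rot: [-0.071, 0.704, -0.703, 0.07]
ft_force: [1.4, -0.4, -2.2]
grip_width: 0.0295
```

```bash
python3 - <<'E'
from rig import manip
from h import *
s=manip.observe();print(s['eef_pos'],s['ft_force'],s['grip_width'])
for x in(-.09,0):
    p=RO+RR@[x,.14,.284];print(p,to(p,-94.8,s))
E
```

```text
[0.44780917 0.10929333 0.28427844] [ 1.40270071 -0.37070885 -2.19161972] 0.029456433017291634
[0.53153054 0.17534001 0.284     ] ('shift cm', array([-9.52,  0.02, -4.81]), 'turn', np.float64(16.23), 'len', np.float64(10.7), 'jawang', np.float64(-78.57))
[0.6212149 0.167809  0.284    ] ('shift cm', array([-1.816e+01,  1.000e-02, -2.300e+00]), 'turn', np.float64(16.23), 'len', np.float64(18.3), 'jawang', np.float64(-78.57))
```

Emit:
arm_command([
  [[-1.5,0,-1],3],
  [[-4,0,-2],7],
  [[-6.5,0,-3.3],11],
  [[-8.5,0,-4.3],14.5],
  [[-9.5,0,-4.8],16.2],
])

```text
time_s: 4.0
eef_pos: [0.533, 0.1765, 0.2838]
tcp_rot: [0.03, 0.707, -0.706, -0.031]
ft_force: [-0.6, -0.2, -2.5]
grip_width: 0.0293
```

```bash
python3 - <<'E'
from rig import manip
from h import *
import pickle
s=manip.observe();print(s['eef_pos'],s['ft_force'],s['grip_width'],rl(s['eef_pos']))
p=RO+RR@[0,.14,.284];print(p,to(p,-94.8,s))
w=manip.camera_info('wrist');pickle.dump(w,open('w3.pkl','wb'))
cv2.imwrite('pics/w3.png',manip.capture('wrist')[:,:,::-1])
cv2.imwrite('pics/s3.png',manip.capture('scene')[:,:,::-1])
E
```

```text
[0.53302401 0.17653993 0.28383032] [-0.58592719 -0.18125924 -2.51320619] 0.029255464617223344 [-0.08861218  0.14132068  0.28383032]
[0.6212149 0.167809  0.284    ] ('shift cm', array([-8.86, -0.02,  0.11]), 'turn', np.float64(-0.14), 'len', np.float64(8.9), 'jawang', np.float64(-94.94))
```

View pics/w3.png

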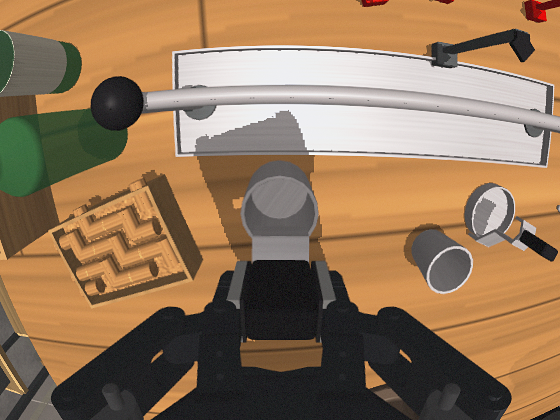

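View pics/s3.png

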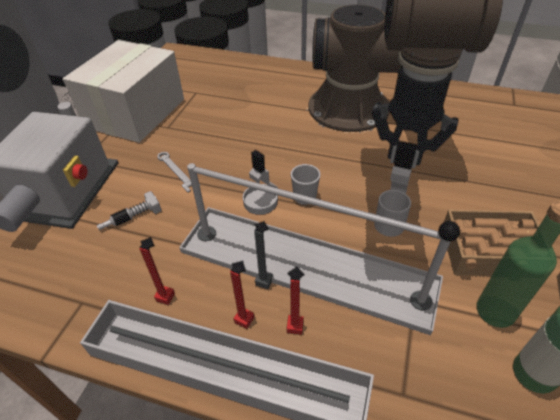

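```bash
python3 - <<'E'
from h import *
import pickle
np.set_printoptions(precision=4,suppress=True)
w=pickle.load(open('w3.pkl','rb'));im=cv2.imread('pics/w3.png').astype(float)
for u in(165,240,320,400,470):
    # bar: brightest-edge profile
    col=cv2.GaussianBlur(im,(3,3),0)[80:130,u].sum(1)
    print(u,(col/3).astype(int))
E
python3 - <<'E'
import cv2
w=cv2.imread('pics/w3.png')
cv2.imwrite('pics/c7.png',cv2.resize(w[20:140,140:540],None,fx=2,fy=2,interpolation=cv2.INTER_CUBIC))
E
```

```text
165 [149 149 148 146 145 145 144 144 142 139 143 156 171 180 187 194 201 206
 209 208 202 193 185 177 168 157 143 120  95  79  86 117 147 159 161 160
 160 159 157 155 152 149 147 146 146 147 147 147 147 148]
240 [237 237 237 239 231 198 164 162 176 184 192 201 212 223 229 224 211 198
 186 176 167 156 140 129 160 218 240 237 236 235 235 237 238 238 237 236
 236 237 238 237 236 236 236 237 237 239 237 205 150 129]
320 [238 238 238 239 221 178 156 164 176 185 193 203 216 228 235 228 213 198
 185 175 165 154 138 131 166 222 242 240 239 239 239 239 239 239 239 239
 239 239 239 239 239 239 239 239 239 239 239 238 238 238]
400 [226 223 223 225 225 224 221 221 223 206 168 154 166 178 186 193 200 210
 219 218 209 198 188 178 169 159 144 128 146 200 226 225 226 225 223 223
 224 227 227 225 224 226 229 229 228 226 226 227 229 230]
470 [215 217 218 214 213 216 217 216 216 216 216 216 216 216 216 215 217 215
 192 162 158 172 182 190 196 200 203 203 199 193 186 177 166 153 135 134
 171 209 218 215 213 213 216 219 219 216 215 217 218 217]
```

View pics/c7.png

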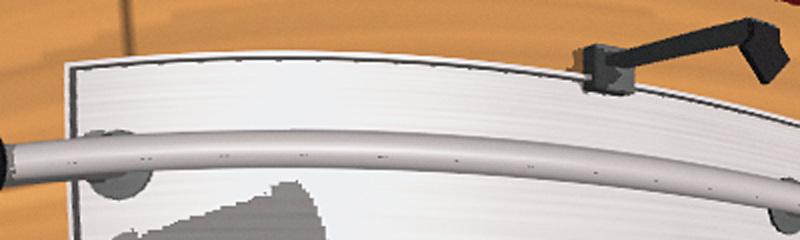

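```bash
python3 - <<'E'
from h import *
import pickle
np.set_printoptions(precision=4,suppress=True)
w=pickle.load(open('w3.pkl','rb'))
for p in((240,94.2),(320,94.1),(400,98.7),(470,106.8)):print(rl(onz(w,p,.2,True)))
for z in(.168,.172,.176):print('tip',rl(onz(w,(523.5,61.5),z,True)))
f=[(437,45),(456.5,43),(456.5,66),(444,64)]
print('foot',[rl(onz(w,p,.03,True)) for p in f])
E
```

```text
[0.0017 0.166  0.2   ]
[0.0016 0.1173 0.2   ]
[0.0015 0.0656 0.2   ]
[0.0014 0.012  0.2   ]
tip [ 0.0504 -0.0664  0.168 ]
tip [ 0.0494 -0.0629  0.172 ]
tip [ 0.0485 -0.0593  0.176 ]
foot [array([ 0.0794, -0.0466,  0.03  ]), array([ 0.0867, -0.0747,  0.03  ]), array([ 0.0568, -0.0745,  0.03  ]), array([ 0.0567, -0.0563,  0.03  ])]
```

Emit:
arm_command([
  [[-1.2,0,0],0],
  [[-3,0,0],0],
  [[-5.2,0,0],0],
  [[-7.4,0,0],0],
  [[-8.95,0,0.1],0],
])

```text
time_s: 4.52
eef_pos: [0.6221, 0.1669, 0.2831]
tcp_rot: [0.028, 0.707, -0.706, -0.03]
ft_force: [-0.7, 0.5, -2.7]
grip_width: 0.029
```

```bash
python3 - <<'E'
from rig import manip
from h import *
s=manip.observe();print(s['eef_pos'],s['ft_force'],s['grip_width'],rl(s['eef_pos']))
cv2.imwrite('pics/s4.png',manip.capture('scene')[:,:,::-1])
cv2.imwrite('pics/w4.png',manip.capture('wrist')[:,:,::-1])
a=cv2.imread('pics/s4.png')[80:280,300:500];b=cv2.imread('pics/w4.png')[100:360,130:430]
cv2.imwrite('pics/c8.png',np.hstack([cv2.resize(a,(420,420)),cv2.resize(b,(380,420))]))
E
```

```text
[0.62207822 0.16688775 0.28312321] [-0.65461507  0.47023582 -2.72189768] 0.029045887140412372 [0.00093738 0.13915422 0.28312321]
```

View pics/c8.png

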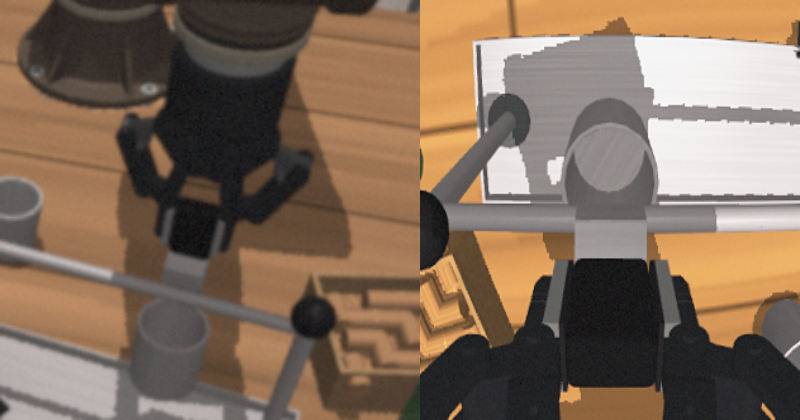

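Emit:
arm_command([
  [[0,0.6,0],0],
  [[0,1.5,0],0],
  [[0,2.4,0],0],
  [[0,3.2,0],0],
  [[0,3.6,0],0],
])

```text
time_s: 5.03
eef_pos: [0.6214, 0.1666, 0.245]
tcp_rot: [-0.028, -0.706, 0.707, 0.031]
ft_force: [0.0, -0.1, -2.0]
grip_width: 0.0296
```

```bash
python3 - <<'E'
from rig import manip
from h import *
s=manip.observe();print(s['eef_pos'],s['ft_force'],s['grip_width'],rl(s['eef_pos']))
E
```

```text
[0.6213616  0.16658178 0.24496159] [ 0.01004749 -0.05289234 -2.0373836 ] 0.029619947688995337 [0.00024887 0.13878936 0.24496159]
```

Emit:
arm_command([
  [[0,0.05,0],0],
  [[0,0.05,0],0],
  [[0,0.05,0],0],
  [[-0.05,0.05,0.5],0],
  [[-0.05,0.05,1.5],0],
])

```text
time_s: 5.45
eef_pos: [0.6205, 0.1518, 0.2444]
tcp_rot: [-0.027, -0.706, 0.707, 0.03]
ft_force: [-0.3, 0.2, -1.8]
grip_width: 0.0298
```

```bash
python3 - <<'E'
from rig import manip
from h import *
s=manip.observe();print(s['eef_pos'],s['ft_force'],s['grip_width'],rl(s['eef_pos']))
print(to(RO+RR@[.001,-.064,.2445],-94.8,s))
E
```

```text
[0.62054648 0.15182934 0.24440517] [-0.25558339  0.19587649 -1.8046932 ] 0.0298057607932558 [0.00067107 0.12402045 0.24440517]
('shift cm', array([ 0.02, -0.  , 18.8 ]), 'turn', np.float64(0.15), 'len', np.float64(18.8), 'jawang', np.float64(-94.65))
```

Force still shows the cup's weight, so it clears the bar slightly; slide.

Emit:
arm_command([
  [[0,0,1.5],0],
  [[0,0,3],0],
  [[0,0,4.5],0],
  [[0,0,6],0],
  [[0,0,7.5],0],
])

```text
time_s: 5.87
eef_pos: [0.6143, 0.075, 0.2445]
tcp_rot: [-0.027, -0.706, 0.707, 0.03]
ft_force: [0.5, 0.3, -1.9]
grip_width: 0.0292
```

Emit:
arm_command([
  [[0,0,1.2],0],
  [[0,0,2.4],0],
  [[0,0,3.6],0],
  [[0,0,4.8],0],
  [[0,0,6],0],
])

```text
time_s: 6.28
eef_pos: [0.6092, 0.0141, 0.2446]
tcp_rot: [-0.027, -0.706, 0.707, 0.03]
ft_force: [0.3, -0.3, -1.9]
grip_width: 0.0297
```

```bash
python3 - <<'E'
from rig import manip
from h import *
s=manip.observe();print(s['eef_pos'],s['ft_force'],s['grip_width'],rl(s['eef_pos']))
print(to(RO+RR@[.001,-.064,.2445],-94.8,s))
E
```

```text
[0.60924093 0.01411566 0.24455679] [ 0.2708831  -0.32869239 -1.90693911] 0.029653950690092738 [ 0.00092875 -0.01415627  0.24455679]
('shift cm', array([0.  , 0.01, 4.98]), 'turn', np.float64(0.11), 'len', np.float64(5.0), 'jawang', np.float64(-94.69))
```

Emit:
arm_command([
  [[0,0,1.2],0],
  [[0,0,2.4],0],
  [[0,0,3.6],0],
  [[0,0,4.6],0],
  [[0,0,5],0],
])

```text
time_s: 6.7
eef_pos: [0.6051, -0.0373, 0.2446]
tcp_rot: [-0.028, -0.706, 0.707, 0.031]
ft_force: [-0.1, -0.2, -1.2]
grip_width: 0.0289
```

```bash
python3 - <<'E'
from rig import manip
from h import *
import pickle
s=manip.observe();print(s['eef_pos'],s['ft_force'],s['grip_width'],rl(s['eef_pos']))
w=manip.camera_info('wrist');pickle.dump(w,open('w5.pkl','wb'))
cv2.imwrite('pics/w5.png',manip.capture('wrist')[:,:,::-1])
cv2.imwrite('pics/t5.png',manip.capture('top')[:,:,::-1])
E
```

```text
[ 0.6050651  -0.03728405  0.24457883] [-0.08630721 -0.18237387 -1.15296161] 0.0288852420665474 [ 0.00106859 -0.06572514  0.24457883]
```

View pics/w5.png

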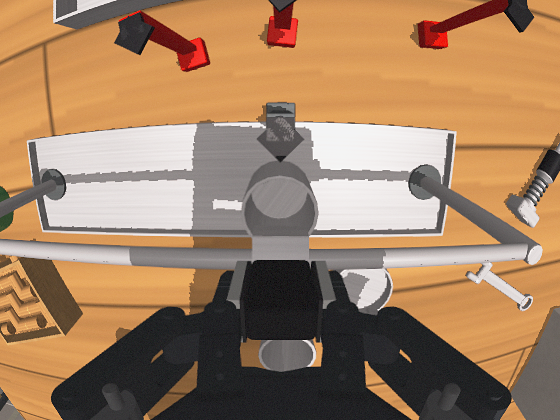

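Emit:
arm_command([
  [[0,0.05,0],0],
  [[0,0.1,0],0],
  [[0,0.15,0],0],
  [[0,0.15,0],0],
  [[0,0.15,0],0],
])

```text
time_s: 7.22
eef_pos: [0.6054, -0.0362, 0.2435]
tcp_rot: [-0.028, -0.706, 0.707, 0.03]
ft_force: [-0.2, 0.8, 3.6]
grip_width: 0.0291
```

Emit:
arm_command([
  [[0,0,0],0],
  [[0,0,0],0],
  [[0,0,0],0],
  [[0,0,0],0],
  [[0,0,0],0],
], jaw=6)

```text
time_s: 7.63
eef_pos: [0.6053, -0.0361, 0.2434]
tcp_rot: [-0.028, -0.706, 0.707, 0.03]
ft_force: [-0.5, -0.7, -0.0]
grip_width: 0.0597
```

Emit:
arm_command([
  [[0,0,0],0],
  [[0,0,0],0],
  [[0,0,0],0],
  [[0,0,0],0],
  [[0,0,0],0],
], jaw=8)

```text
time_s: 8.05
eef_pos: [0.6053, -0.0361, 0.2434]
tcp_rot: [-0.028, -0.706, 0.707, 0.03]
ft_force: [0.1, -0.1, -1.0]
grip_width: 0.0803
```

```bash
python3 - <<'E'
from rig import manip
from h import *
s=manip.observe();print(s['eef_pos'],s['ft_force'],s['grip_width'],rl(s['eef_pos']))
cv2.imwrite('pics/w6.png',manip.capture('wrist')[:,:,::-1])
E
```

```text
[ 0.60532306 -0.03611575  0.24336861] [ 0.06079844 -0.14052464 -1.04484325] 0.08029796295846006 [ 0.00122788 -0.06453936  0.24336861]
```

View pics/w6.png

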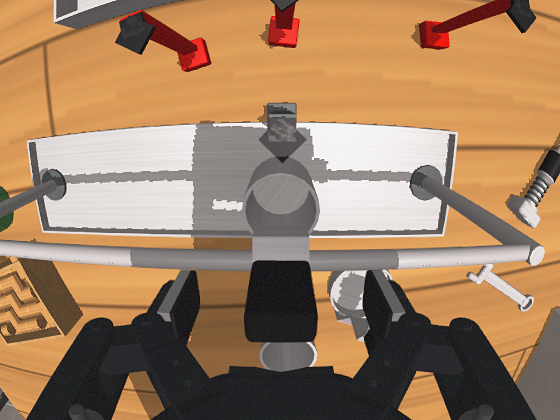

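Released cleanly: block centred at about (281,300) between open fingers, arrow tip at (282,161). Retreat upwards.

Emit:
arm_command([
  [[0,-1,0],0],
  [[0,-3,0],0],
  [[0,-6,0],0],
  [[0,-9,0],0],
  [[0,-12,0],0],
])

```text
time_s: 8.52
eef_pos: [0.6055, -0.0361, 0.3656]
tcp_rot: [-0.028, -0.706, 0.707, 0.03]
ft_force: [0.1, -0.7, 0.4]
grip_width: 0.08
```

Emit:
arm_command([
  [[3,0,0],0],
  [[6.5,0,0],0],
  [[10,0,0],0],
  [[12,0,0],0],
  [[12,0,0],0],
])

```text
time_s: 8.93
eef_pos: [0.4827, -0.0256, 0.3675]
tcp_rot: [-0.028, -0.706, 0.707, 0.03]
ft_force: [1.0, -0.7, 0.1]
grip_width: 0.0799
```

Emit:
arm_command([
  [[0,0,0],0],
  [[0,0,0],0],
  [[0,0,0],0],
  [[0,0,0],0],
  [[0,0,0],0],
])

```text
time_s: 9.35
eef_pos: [0.4832, -0.0257, 0.3672]
tcp_rot: [-0.028, -0.706, 0.707, 0.03]
ft_force: [-0.3, 0.5, 0.4]
grip_width: 0.0798
```

```bash
python3 - <<'E'
from rig import manip
from h import *
import pickle
s=manip.observe();print(s['time_s'],s['eef_pos'],s['ft_force'])
w=manip.camera_info('wrist');pickle.dump(w,open('w7.pkl','wb'))
cv2.imwrite('pics/w7.png',manip.capture('wrist')[:,:,::-1])
cv2.imwrite('pics/s7.png',manip.capture('scene')[:,:,::-1])
E
```

```text
9.35 [ 0.48321959 -0.02571524  0.36722029] [-0.34203883  0.51366495  0.36594335]
```

View pics/w7.png

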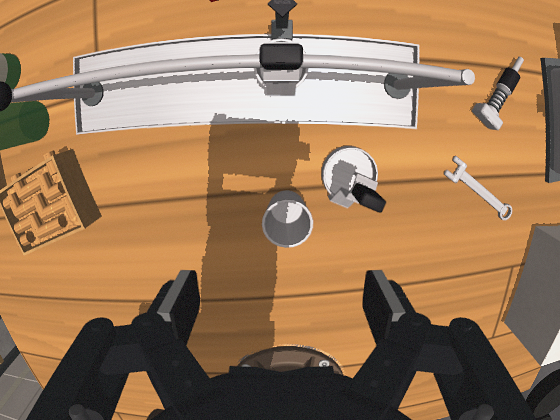

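View pics/s7.png

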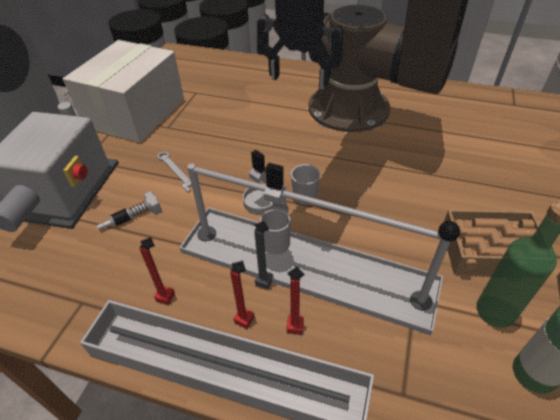

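```bash
python3 - <<'E'
from rig import manip
from h import *
import pickle
np.set_printoptions(precision=4,suppress=True)
w=pickle.load(open('w7.pkl','rb'))
g=cv2.imread('pics/w7.png')[35:75,255:310].max(2);n,l,st,c=cv2.connectedComponentsWithStats((g<60).astype(np.uint8))
k=1+np.argmax(st[1:,4]);p=c[k]+[255,35];print(p,st[k])
print('block',rl(onz(w,p,.25,True)),'tip',rl(onz(w,(283,20),.172,True)))
S=manip.camera_info('scene');s=cv2.imread('pics/s7.png')[160:192,264:288].max(2)
n,l,st,c=cv2.connectedComponentsWithStats((s<60).astype(np.uint8));k=1+np.argmax(st[1:,4]);q=c[k]+[264,160]
P,e=tri(ray(w,*p,True),ray(S,*q));print('tri block (expect z~.234-.24)',rl(P),e)
manip.job_done()
E
```

```text
[280.8013  58.636 ] [  5   9  43  26 478]
block [-0.0046 -0.0643  0.25  ] tip [ 0.0453 -0.0664  0.172 ]
tri block (expect z~.234-.24) [-0.0024 -0.0646  0.2347] [np.float64(0.00024190206935773971), np.float64(0.0002419020693577941)]
the job is handed in; nothing more can be done
```

I hooked the deep drip cup over the rail about 139 mm from the rail's middle towards the ball-topped post. I then slid it along without taking it off, let go in line with the black pointer, backed the arm away and handed the job in at about 9.5 s of the 48 s.

- **Position:** the last two-view check put the grip block at y = −64.6 mm along the rail, against a pointer tip at about −63 to −66 mm. That is within about 2 mm of the mark, with 15 mm allowed.
- **Hanging:** the block was 234.7 mm up, against 234 mm expected for a hung cup. Its x was −2.4 mm from the bar's axis, within the ±13 mm limit. The last images show the cup upright; I did not measure its tilt or speed.
- **Contact on the way:** during the slide the cup rode up to about 1 mm above firm contact. I lowered it onto the bar, feeling about 4 N, before opening the jaws.
- **Clear of the robot:** the arm ended about 18 cm away from the cup, with contact forces near zero.
- **Dish:** it looks unmoved in the final images; I did not measure its position again.

No check failed or disagreed by more than a few millimetres.

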